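Pack and clamp the pantry box

ROBOT

A 6-joint arm with a two-finger parallel gripper is mounted at the origin on the work surface. World frame = base frame: x ahead of the robot, y to its left, z up, the work surface at z = 0. Lengths are in m, angles in rad, forces in N, time in s.
With the tool pointing down it reaches from about 0.3 to 1 m from the base axis. Payload 5.1 kg.
Tool frame: the origin (TCP) lies midway between the tips of the shut fingers; the grasp point (between the pads) lies 19 mm behind it; z points along the fingers, y is the direction in which the jaws open and shut (so a half turn about z gives the same grasp; the last joint's range is limited). The gripper opens to 95 mm and grips with 3 to 60 N. Pads are 20 mm wide; open, the fingers measure 119 mm over their backs; the gripper's body (75 mm by 180 mm) begins 59 mm behind the grasp point.
Start: joints at [1.077, 0.124, 1.65, -0, 1.367, -0.083], TCP at [0.26, 0.596, 0.215] pointing down, gripper open.
Joint ranges: [-2.61, 2.61], [-1.02, 2.33], [0.03, 2.71], [-1.35, 4.49], [0.32, 2.68], [-2.91, 2.91]. Speed limits (rad/s): [2.57, 2.57, 3.14, 3.14, 3.14, 3.14].

INTERFACE

Orientations are given as [roll, pitch, yaw] about the fixed x, y, z axes, in that order (R = Rz(yaw) Ry(pitch) Rx(roll)).
In Python, from plant import arm gives the robot as it stands. The module is installed in compiled form; this text tells all that it offers.
- The arm moves only by the tool servo_tool, never from a script. Its argument "moves" is text: rows parted by semicolons, each of 7 numbers parted by spaces: the closure, from 0 (fully open) to 1 (shut), then the shift along the tool's x, y, z in m, then the turn, a rotation vector about the tool's x, y, z in rad. A call has exactly 8 rows; each row shifts and turns the commanded pose from where the row before left it, along the tool's axes as they then stand; what a row does not reach is not made up. A row lasts 1/8 s, in which the tool goes at most 62.5 mm and 10.7 degrees, less where a joint would pass 70% of its speed; a pose out of reach is approached as far as the arm can. A call is refused whole if a number of a shift passes 0.0625 or a number of a turn 0.188, either way. A call with a gripper value outside its range is refused whole. The fingers move at their own pace and stop on an object; "squeeze" is the grip in N (left out, the last holds). Time passes only in rows, so rows that do not move let the fingers close, or fill a call up. It gives the time, the measured TCP pose, the force and the opening at its end, in the units of the state.
- arm.get_obs(): the state, without advancing time (a new reading comes with each control period).
- arm.camera(name): name is "side" or "top"; returns a dict with "frame" (384x512x3 uint8, red, green, blue), "intrinsics" (3x3 intrinsics, pixels), "dist" ([k1, k2, p1, p2, k3] as OpenCV has them; the pictures are not rectified), "camera_from_world" (4x4, takes a point from world to camera coordinates). Camera axes: x right, y up, looking along -z (the intrinsics and any distortion apply to the point x, -y, -z); pixel columns grow to the right and rows downward; lengths in m; the calibration is good to about 2 mm. A picture is of the moment at which its call begins. There is no depth.
- arm.job_done(): hands the job in, once; it reports no verdict.
The state is a dict: "time": time; "joint_pos": joint angles; "dq": joint speeds; "joint_efforts": joint torques, N m; "position": TCP position; "tool_rot": TCP orientation; "force": force on the tool from outside, world axes, zero at the start; "torque": the same for the moment, N m; "width": finger opening in m.
Only numpy, scipy, OpenCV 4.12 (cv2) and the standard library are available. Lean on these libraries where they do the work, as an engineer would, in place of code of your own. Each camera call takes 0.05 s, during which the arm holds its last target. There are 200 camera calls.

TASK

Pack and close the white pantry box: lay the tall square tin down flat in the compartment it is standing in, and stand the round can from the counter upright in the other compartment, next to the small flat tin. Then swing the wooden lid fully shut, and after that fold the steel clamp over until it is fully down on the lid. Leave the oil bottle, mug and amber jar upright where they stand.

Things in the scene. Friction and masses are not known exactly. Their poses are not given: they have to be found in the camera images.
- box: white steel box fixed to the counter; 180 (x) x 252 (y) x 95 mm high outside, walls and floor 6 mm; open on top. One full-height 6 mm divider along its y axis at x = 0 makes two compartments, each 81 (x) x 240 (y) mm, 89 mm deep. Origin: centre of its underside; z up, +x towards the lid's hinge (away from the robot), y along the compartments
- lid (a joint): wooden lid, a flat board 182 x 254 x 12 mm, hinged on the box's far (+x) rim. Angle in rad: 0 = shut (its underside on the rim, top 107.5 mm above the box's underside), grows as it opens upward and back; 1.57 = upright, stops at 1.95. A stiff hinge: it stays where it is left and must be pushed (about 3 N at its edge) all the way
- lid_hinge (a point): point on the lid's hinge axis, at the middle of its length: in the box's frame x 90, y 0, z 95.5 mm. The axis is the box's y; when shut the board reaches from here 182 mm towards the box's -x and 12 mm up
- lid_edge (a point): middle of the lid's free edge, on its outer (top) face
- clamp (a joint): dark steel clamp: a 22 mm wide, 8 mm thick strap ending in a cross bar, pivoted at the middle of the box's near (-x) side. Angle in rad: 0 = down, lying level over the lid and pointing to the box's +x; 1.57 = upright; more = leaning out away from the box (stops at 2.3). Stiff pivot: it stays where it is left; about 2 N at the bar moves it
- clamp_pivot (a point): middle of the clamp's pivot axis (parallel to the box's y): in the box's frame x -104, y 0, z 100 mm
- clamp_bar (a point): centre of the clamp's cross bar, a round bar 12 mm thick and 70 mm long parallel to the box's y. When the clamp is down it lies 65 mm to +x of and 14.5 mm above the pivot
- tall_tin: tall square steel tin with a paper band, 60 x 60 x 150 mm, standing in one of the compartments near one end, so that it sticks up 61 mm above the rim. Origin: centre of its underside; z along its length, up while it stands
- small_tin: small flat square tin with a paper band, 60 x 60 x 26 mm, lying at one end of the other compartment. Origin: centre of its underside
- can: round metal food can, 60 mm diameter, 75 mm high, standing on the counter beside the box. Origin: centre of its underside; z up
- oil: green glass oil bottle, 66 mm diameter, 200 mm high, standing beside the box; leave alone. Origin: centre of its underside
- mug: white mug, 76 mm diameter, 90 mm high, with a handle on its +y side reaching about 70 mm from the mug's axis; leave alone. Origin: centre of its underside
- jar: amber glass jar with a lid, 80 mm diameter, 120 mm high; leave alone. Origin: centre of its underside
Mind the look-alikes: they are no part of the job. What is shaped like the tall_tin but purple is not meant.

How it is judged:
By the outcome, as a careful person would: the job done as asked, in the order asked, and still so for the second after the job is handed in, with the robot touching nothing.
It also fails if it takes over 72 s, if anything falls off the work surface, if the arm or the gripper's body presses on something with over 40 N, if the wrist force passes 120 N, or if a joint passes its speed limit or range.

## Working session

There is one attempt and no reset: what is moved stays moved. The work goes in short steps, Python scripts to look and compute and a tool call to move; the robot and the scene stay as the last step left them, time stands still between calls to the robot, and variables do not carry over. Pictures are saved under pics/ and viewed, about 8 in all and at most 12, crops included, and the job is handed in when it is done.

Besides the shell and the picture viewer there is one more tool, called after ">>>" as a command line: name --argument value ..., lists and objects as JSON in quotes. servo_tool: Moves the arm, as the interface text tells. Its arguments: {"type":"object","properties":{"moves":{"type":"string"},"squeeze":{"type":"number"}},"required":["moves"]}

```bash
mkdir -p pics; ls; cat > h.py <<'E'
import numpy as np, cv2
from plant import arm
def cam(n):
    c=arm.camera(n); return c
def ray(c,px):
    K=np.array(c["intrinsics"]);d=np.array(c["dist"])
    u=cv2.undistortPoints(np.array([[px]],float),K,d)[0,0]
    T=np.array(c["camera_from_world"]);R=T[:3,:3];o=-R.T@T[:3,3]
    v=R.T@np.array([u[0],-u[1],-1.]); return o,v/np.linalg.norm(v)
def onz(c,px,z):
    o,v=ray(c,px); return o+v*(z-o[2])/v[2]
def proj(c,P):
    T=np.array(c["camera_from_world"]);p=np.atleast_2d(P)@T[:3,:3].T+T[:3,3]
    p=p*[1,-1,-1]
    return cv2.projectPoints(p,np.zeros(3),np.zeros(3),np.array(c["intrinsics"]),np.array(c["dist"]))[0][:,0]
def tri(c1,p1,c2,p2):
    o1,v1=ray(c1,p1);o2,v2=ray(c2,p2)
    s=np.linalg.lstsq(np.c_[v1,-v2],o2-o1,rcond=None)[0]
    a,b=o1+v1*s[0],o2+v2*s[1]; return (a+b)/2,np.linalg.norm(a-b)
def save(c,name): cv2.imwrite(name,c["frame"][:,:,::-1])
E
python3 - <<'E'
from h import *
for n in("side","top"):
    c=cam(n);np.save(f"pics/{n}0.npy",c,allow_pickle=True)
    save(c,f"pics/{n}0.png");T=np.array(c["camera_from_world"]);print(n,-T[:3,:3].T@T[:3,3],T[2,:3],c["dist"],c["intrinsics"])
print(arm.get_obs())
E
```

```text
pics
side [ 0.45901022 -0.95728118  0.8168949 ] [-0.05009785 -0.79663924  0.60237541] [-0.17238154  0.          0.          0.          0.        ] [[443.34393755   0.         253.60925308]
 [  0.         443.34393755 190.8419987 ]
 [  0.           0.           1.        ]]
top [0.47263229 0.02201664 1.16504031] [-0.0535252   0.00826062  0.99853233] [-0.14695226  0.          0.          0.          0.        ] [[444.15406067   0.         255.04113089]
 [  0.         444.15406067 186.51111703]
 [  0.           0.           1.        ]]
{'time': 0.1, 'joint_pos': array([ 1.07740200e+00,  1.24428373e-01,  1.65152806e+00, -4.14802839e-06,
        1.36750304e+00, -8.26020874e-02]), 'dq': array([-0.00219342, -0.00146151, -0.00271346,  0.00114625, -0.0022539 ,
       -0.00164573]), 'joint_efforts': array([ 6.61220947e-04, -4.18878722e+01, -3.61098289e+01,  7.77471531e-02,
        4.61085245e-02, -7.05863818e-05]), 'position': array([0.25932201, 0.59539864, 0.21352297]), 'tool_rot': array([-3.13973186e+00, -1.49980930e-04,  2.73080111e+00]), 'force': array([0.21318106, 0.18622793, 0.66700463]), 'torque': array([-0.06029636, -0.02006325, -0.01462735]), 'width': 0.09515340763048682}
```

View pics/side0.png

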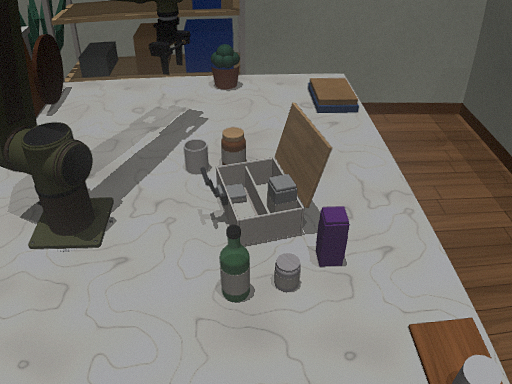

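View pics/top0.png

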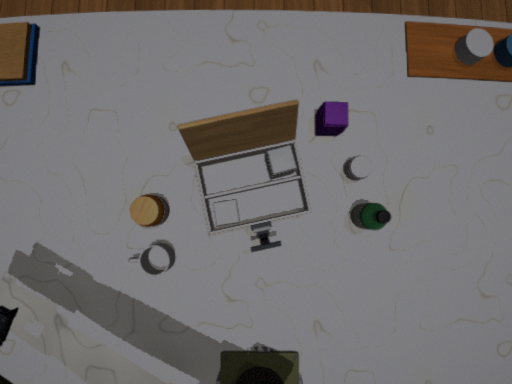

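The side view shows the box at about (265,200) with the tall tin (283,190) in the far compartment. The small tin (235,193) is in the near compartment, the can is at (288,272) and the clamp (212,200) leans out. In the top view the box spans (196..308,143..232). I'll crop in for measurements.

```bash
python3 - <<'E'
from h import *
a=cv2.imread("pics/top0.png")[90:260,170:400];b=cv2.imread("pics/side0.png")[95:305,180:360]
a=cv2.resize(a,None,fx=3.4,fy=3.4,interpolation=cv2.INTER_CUBIC);a=cv2.convertScaleAbs(a,alpha=1.3)
b=cv2.resize(b,None,fx=2.85,fy=2.85,interpolation=cv2.INTER_CUBIC);b=cv2.convertScaleAbs(b,alpha=1.3)
for i in range(0,230,20):
    cv2.putText(a,str(170+i),(int(i*3.4),10),0,.35,(0,0,255));cv2.line(a,(int(i*3.4),12),(int(i*3.4),17),(0,0,255))
for i in range(0,170,10):
    cv2.putText(a,str(90+i),(0,int(i*3.4)+4),0,.35,(0,0,255))
for i in range(0,180,20):
    cv2.putText(b,str(180+i),(int(i*2.85),10),0,.35,(0,0,255));cv2.line(b,(int(i*2.85),12),(int(i*2.85),17),(0,0,255))
for i in range(0,210,10):
    cv2.putText(b,str(95+i),(0,int(i*2.85)+4),0,.35,(0,0,255))
cv2.imwrite("pics/a1.png",a);cv2.imwrite("pics/b1.png",b)
E
```

```text
(no output)
```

View pics/a1.png

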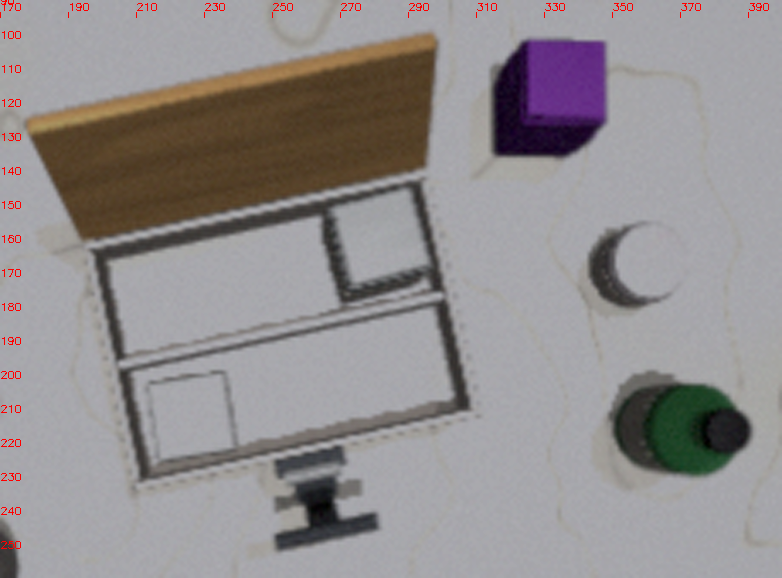

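View pics/b1.png

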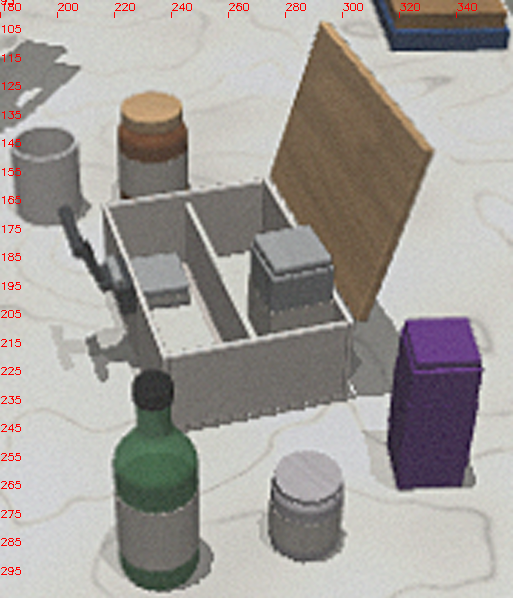

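```bash
cat > m.py <<'E'
from h import *
t=np.load("pics/top0.npy",allow_pickle=True).item();s=np.load("pics/side0.npy",allow_pickle=True).item()
T=lambda X,Y:(170+X/3.4-.35,90+Y/3.4-.35)
S=lambda X,Y:(180+X/2.85-.35,95+Y/2.85-.35)
r=[onz(t,T(*p),.095) for p in((88,243),(428,172),(470,408),(138,482))]
q=[onz(s,S(*p),.095) for p in((267,180),(352,322),(163,358),(105,207))]
np.set_printoptions(precision=4,suppress=True)
print(np.array(r),np.array(q))
tr=[tri(t,T(*a),s,S(*b)) for a,b in(((428,172),(352,322)),((470,408),(163,358)),((138,482),(105,207)))];print(tr)
mod=np.array([[90,126],[90,-126],[-90,-126],[-90,126]])/1000
def fit(m,w):
    m=np.array(m);w=np.array(w)[:,:2];mc,wc=m.mean(0),w.mean(0);H=(m-mc).T@(w-wc)
    a=np.arctan2(H[0,1]-H[1,0],H[0,0]+H[1,1]);R=np.array([[np.cos(a),-np.sin(a)],[np.sin(a),np.cos(a)]])
    return a,wc-R@mc,np.linalg.norm((m-mc)@R.T+wc-w,axis=1)
print(fit(mod,r),fit(mod,q))
a,o,_=fit(np.r_[mod,mod],r+q);print("box",a,o)
R=np.array([[np.cos(a),-np.sin(a)],[np.sin(a),np.cos(a)]])
b=lambda p:np.r_[R.T@(p[:2]-o),p[2]]
tt=[onz(t,T(*p),.156) for p in((330,205),(413,190),(430,270),(347,287))]
print("tall top",[b(p) for p in tt],b(np.mean(tt,0)))
tt=[onz(s,S(*p),.156) for p in((252,242),(315,226),(331,262),(263,276))];print("tall side",b(np.mean(tt,0)),[b(p) for p in tt])
st=[onz(t,T(*p),.032) for p in((148,382),(227,371),(237,447),(158,460))];print("small",b(np.mean(st,0)))
c1=onz(t,T(648,262),.075);c2=onz(s,S(310,476),.075);print("can",c1,c2,b(c1),b(c2))
p=onz(t,T(566,82),.15);print("purple",p,b(p))
p=onz(t,T(690,429),.14);print("oil",p,b(p))
le=[tri(t,T(27,123),s,S(322,22)),tri(t,T(437,37),s,S(433,153))];print("lid edge",[(b(x[0]),x[1]) for x in le])
cb=[b(tri(t,T(326,532),s,S(66,212))[0])];print("clampbar",cb,[ (i,o+R@np.array([i[0],i[1]])) for i in [(0,0)]])
E
python3 m.py
```

```text
[[ 0.5906  0.1579  0.095 ]
 [ 0.6436 -0.0846  0.095 ]
 [ 0.475  -0.1148  0.095 ]
 [ 0.421   0.1202  0.095 ]] [[ 0.5883  0.1584  0.095 ]
 [ 0.6423 -0.0818  0.095 ]
 [ 0.47   -0.1214  0.095 ]
 [ 0.4181  0.1174  0.095 ]]
[(array([ 0.6425, -0.0844,  0.0972]), np.float64(0.0014268101434784476)), (array([ 0.4725, -0.1154,  0.0899]), np.float64(0.004924468585693087)), (array([0.4195, 0.1203, 0.093 ]), np.float64(0.002964919163969222))]
(np.float64(0.21292783065208618), array([0.5325, 0.0196]), array([0.0051, 0.0036, 0.0086, 0.0048])) (np.float64(0.22218535055868374), array([0.5297, 0.0182]), array([0.0029, 0.0042, 0.0032, 0.0055]))
box 0.2175762293713658 [0.5311 0.0189]
tall top [array([ 0.071 , -0.0478,  0.156 ]), array([ 0.0694, -0.1048,  0.156 ]), array([ 0.0141, -0.1043,  0.156 ]), array([ 0.0145, -0.0473,  0.156 ])] [ 0.0422 -0.076   0.156 ]
tall side [ 0.0389 -0.0826  0.156 ] [array([ 0.0101, -0.06  ,  0.156 ]), array([ 0.0732, -0.0516,  0.156 ]), array([ 0.068 , -0.1078,  0.156 ]), array([ 0.004 , -0.1109,  0.156 ])]
small [-0.0467  0.0786  0.032 ]
can [ 0.5824 -0.2487  0.075 ] [ 0.5842 -0.2512  0.075 ] [-0.0077 -0.2723  0.075 ] [-0.0064 -0.2752  0.075 ]
purple [ 0.6985 -0.1744  0.15  ] [ 0.1217 -0.2249  0.15  ]
oil [ 0.4611 -0.2614  0.14  ] [-0.1289 -0.2585  0.14  ]
lid edge [(array([0.1415, 0.1276, 0.2696]), np.float64(0.003999978413438006)), (array([ 0.1447, -0.1263,  0.2669]), np.float64(0.0011887824614461608))]
clampbar [array([-0.1437,  0.0017,  0.1767])] [((0, 0), array([0.5311, 0.0189]))]
```

>>> servo_tool --moves "0 0 0 -0.03 0 0 -0.157; 0 0 0 -0.03 0 0 -0.157; 0 0 0 -0.03 0 0 -0.157; 0 0 0 -0.03 0 0 -0.157; 0 -0.015 -0.0583 0 0 0 0; 0 -0.015 -0.0583 0 0 0 0; 0 -0.015 -0.0583 0 0 0 0; 0 -0.015 -0.0583 0 0 0 0"

```text
time: 1.1
position: [0.3688, 0.3793, 0.3341]
tool_rot: [-3.141, -0.0, -2.924]
force: [1.0, -0.0, 0.2]
width: 0.095
```

>>> servo_tool --moves "0 -0.015 -0.0583 0 0 0 0; 0 -0.015 -0.0583 0 0 0 0; 0 -0.015 -0.0583 0 0 0 0; 0 -0.015 -0.0583 0 0 0 0; 0 -0.015 -0.0583 0 0 0 0; 0 -0.015 -0.0583 0 0 0 0; 0 -0.015 -0.0583 0 0 0 0; 0 -0.015 -0.0583 0 0 0 0"

```text
time: 2.1
position: [0.5865, -0.0504, 0.3342]
tool_rot: [3.141, -0.0, -2.925]
force: [0.3, 0.3, -0.0]
width: 0.0952
```

>>> servo_tool --moves "0 0 0 0 0 0 0; 0 0 0 0 0 0 0; 0 0 0 0 0 0 0; 0 0 0 0 0 0 0; 0 0 0 0 0 0 0; 0 0 0 0 0 0 0; 0 0 0 0 0 0 0; 0 0 0 0 0 0 0"

```text
time: 3.1
position: [0.5861, -0.0485, 0.3346]
tool_rot: [3.142, -0.0, -2.924]
force: [-0.0, -0.4, 0.3]
width: 0.0954
```

>>> servo_tool --moves "0 0 0 0.05 0 0 0; 0 0 0 0.05 0 0 0; 0 0 0 0.05 0 0 0; 0 0 0 0.04 0 0 0; 0 0 0 0.03 0 0 0; 0 0 0 0.01 0 0 0; 0 0 0 0 0 0 0; 0 0 0 0 0 0 0" --squeeze 12

```text
time: 4.1
position: [0.5874, -0.0487, 0.1066]
tool_rot: [-3.14, 0.003, -2.924]
force: [-0.5, 0.2, 0.3]
width: 0.0954
```

>>> servo_tool --moves "0.3 0 0 0 0 0 0; 0.3 0 0 0 0 0 0; 0.5 0 0 0 0 0 0; 0.5 0 0 0 0 0 0; 0.5 0 0 0 0 0 0; 0.5 0 0 0 0 0 0; 0.5 0 0 0 0 0 0; 0.5 0 0 0 0 0 0"

```text
time: 5.1
position: [0.5862, -0.0483, 0.1048]
tool_rot: [3.141, 0.0, -2.924]
force: [-0.9, 1.5, 1.6]
width: 0.0608
```

```bash
python3 - <<'E'
from h import *
t=cam("top");s=cam("side")
a=cv2.resize(t["frame"][90:250,180:330,::-1],None,fx=2.6,fy=2.6,interpolation=cv2.INTER_CUBIC)
b=cv2.resize(s["frame"][60:260,190:350,::-1],None,fx=2.08,fy=2.08,interpolation=cv2.INTER_CUBIC)
cv2.imwrite("pics/c5.png",cv2.convertScaleAbs(np.hstack([a,b]),alpha=1.4))
E
```

```text
(no output)
```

View pics/c5.png

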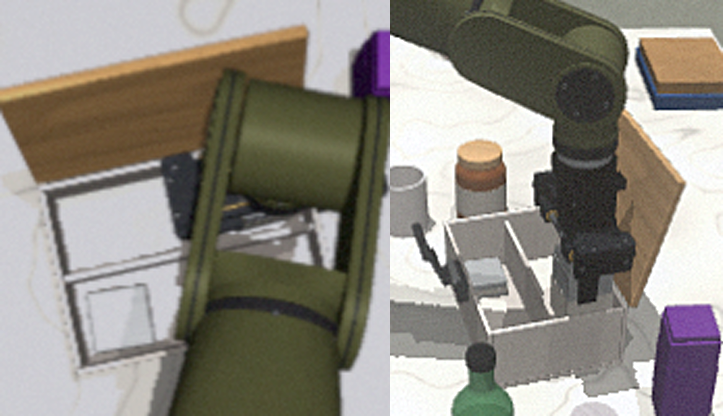

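>>> servo_tool --moves "0.5 0 0 -0.003 0 0 0; 0.5 0 0.008 -0.0021 0.08 0 0; 0.5 0 0.008 -0.0021 0.08 0 0; 0.5 0 0.008 -0.0021 0.08 0 0; 0.5 0 0.008 -0.0021 0.08 0 0; 0.5 0 0.008 -0.0021 0.08 0 0; 0.5 0 0.008 -0.0021 0.08 0 0; 0.5 0 0 0 0 0 0"

```text
time: 6.2
position: [0.5743, 0.0006, 0.1085]
tool_rot: [-2.663, -0.003, -2.922]
force: [1.3, 0.3, -3.2]
width: 0.0602
```

>>> servo_tool --moves "0.5 0 0.007 -0.0018 0.07 0 0; 0.5 0 0.007 -0.0018 0.07 0 0; 0.5 0 0 0 0 0 0; 0.3 0 0 0 0 0 0; 0.2 0 0 0 0 0 0; 0.1 0 0 0 0 0 0; 0 0 0 0 0 0 0; 0 0 0 0 0 0 0"

```text
time: 7.2
position: [0.5726, 0.013, 0.1068]
tool_rot: [-2.522, 0.0, -2.924]
force: [0.5, 1.6, -1.3]
width: 0.0942
```

>>> servo_tool --moves "0 0 0.01 0 0 0 0; 0 0 0.01 0 0 0 0; 0 0 0.01 0 0 0 0; 0 0 0.008 -0.006 0 0 0; 0 0 0.008 -0.006 0 0 0; 0 0 0.008 -0.006 0 0 0; 0 0 0 0 0 0 0; 0 0 0 0 0 0 0"

```text
time: 8.2
position: [0.561, 0.0665, 0.0902]
tool_rot: [-2.522, 0.001, -2.924]
force: [-0.3, 0.6, -0.3]
width: 0.0952
```

```bash
python3 - <<'E'
from h import *
s=cam("side")
b=cv2.resize(s["frame"][60:260,190:350,::-1],None,fx=2.5,fy=2.5,interpolation=cv2.INTER_CUBIC)
cv2.imwrite("pics/c6.png",cv2.convertScaleAbs(b,alpha=1.4))
E
```

```text
(no output)
```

View pics/c6.png

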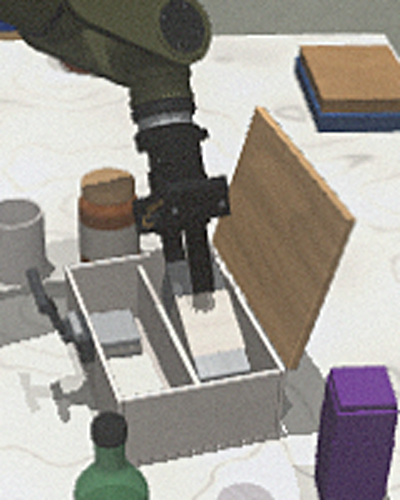

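>>> servo_tool --moves "0 0 0 -0.01 0 0 0; 0 0 0 -0.01 0 0 0; 0 0 0 -0.02 0 0 0; 0 0 0 -0.02 0 0 0; 0 0 0 -0.03 0 0 0; 0 0 0 -0.04 0 0 0; 0 0 0 -0.04 -0.155 0 0; 0 0 0 -0.04 -0.155 0 0"

```text
time: 9.25
position: [0.5352, 0.1824, 0.2666]
tool_rot: [-2.837, 0.001, -2.921]
force: [0.2, -0.5, -0.1]
width: 0.0951
```

>>> servo_tool --moves "0 0 -0.05 -0.02 -0.155 0 0; 0 0 -0.05 0 -0.155 0 0; 0.2 0 -0.06 0 0 0 0; 0.2 0 -0.06 0 0 0 0; 0.2 0 -0.06 0 0 0 0; 0.2 0 -0.06 0 0 0 0; 0.2 0.01 -0.02 0 0 0 0; 0.2 0 0 0 0 0 0"

```text
time: 10.25
position: [0.6012, -0.1651, 0.3068]
tool_rot: [3.141, 0.0, -2.926]
force: [0.1, -0.1, 0.7]
width: 0.0763
```

```bash
python3 - <<'E'
from h import *
t=cam("top");s=cam("side");np.save("pics/t2.npy",t,allow_pickle=True);np.save("pics/s2.npy",s,allow_pickle=True)
a=cv2.resize(t["frame"][130:250,190:320,::-1],None,fx=3,fy=3,interpolation=cv2.INTER_CUBIC)
b=cv2.resize(s["frame"][140:320,200:330,::-1],None,fx=2,fy=2,interpolation=cv2.INTER_CUBIC)
cv2.imwrite("pics/c7.png",cv2.convertScaleAbs(np.hstack([a,b]),alpha=1.3))
print(arm.get_obs()["position"],arm.get_obs()["tool_rot"])
E
```

```text
[ 0.60148772 -0.16332866  0.30683596] [ 3.14138542e+00  7.87338146e-04 -2.92325383e+00]
```

View pics/c7.png

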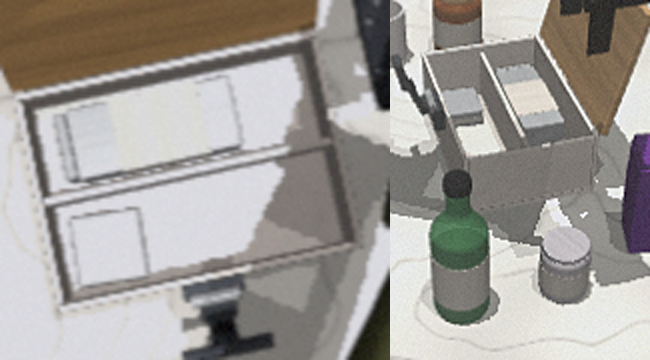

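>>> servo_tool --moves "0 0.018 -0.04 0 0 0 0; 0 0.018 -0.04 0 0 0 0; 0 0 0 0.05 0 0 0; 0 0 0 0.05 0 0 0; 0 0 0 0.05 0 0 0; 0 0 0 0.05 0 0 0; 0 0 0 0.04 0 0 0; 0 0 0 0.026 0 0 0"

```text
time: 11.35
position: [0.583, -0.2476, 0.038]
tool_rot: [3.139, -0.002, -2.922]
force: [-0.0, -0.2, 0.0]
width: 0.0954
```

>>> servo_tool --moves "0 0 0 0 0 0 0; 0.3 0 0 0 0 0 0; 0.3 0 0 0 0 0 0; 0.5 0 0 0 0 0 0; 0.5 0 0 0 0 0 0; 0.5 0 0 0 0 0 0; 0.5 0 0 0 0 0 0; 0.5 0 0 0 0 0 0" --squeeze 15

```text
time: 12.35
position: [0.5838, -0.2503, 0.0409]
tool_rot: [3.141, 0.0, -2.925]
force: [-1.7, 3.2, 5.3]
width: 0.0593
```

>>> servo_tool --moves "0.5 0 0 -0.03 0 0 0; 0.5 0 0 -0.05 0 0 0; 0.5 0 0 -0.05 0 0 0; 0.5 0.0062 0.0457 0 0 0 0; 0.5 0.0062 0.0457 0 0 0 0; 0.5 0.0062 0.0457 0 0 0 0; 0.5 0.0062 0.0457 0 0 0 0; 0.5 0.0062 0.0457 0 0 0 0"

```text
time: 13.35
position: [0.5028, -0.0331, 0.1688]
tool_rot: [-3.142, -0.001, -2.925]
force: [0.3, 0.6, -2.5]
width: 0.0595
```

>>> servo_tool --moves "0.5 0.0062 0.0457 0 0 0 0; 0.5 0 0 0 0 0 0; 0.5 0 0 0 0 0 0; 0.5 0 0 0 0 0 0; 0.5 0 0 0.02 0 0 0; 0.5 0 0 0 0 0 0; 0.5 0 0 0 0 0 0; 0.5 0 0 0 0 0 0"

```text
time: 14.35
position: [0.4888, 0.0089, 0.151]
tool_rot: [-3.141, 0.001, -2.925]
force: [0.0, 0.0, -3.0]
width: 0.0593
```

```bash
python3 - <<'E'
from h import *
t=cam("top");s=cam("side")
a=cv2.resize(t["frame"][130:250,190:320,::-1],None,fx=3,fy=3,interpolation=cv2.INTER_CUBIC)
b=cv2.resize(s["frame"][110:230,190:320,::-1],None,fx=3,fy=3,interpolation=cv2.INTER_CUBIC)
cv2.imwrite("pics/c8.png",cv2.convertScaleAbs(np.hstack([a,b]),alpha=1.3))
E
```

```text
(no output)
```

View pics/c8.png

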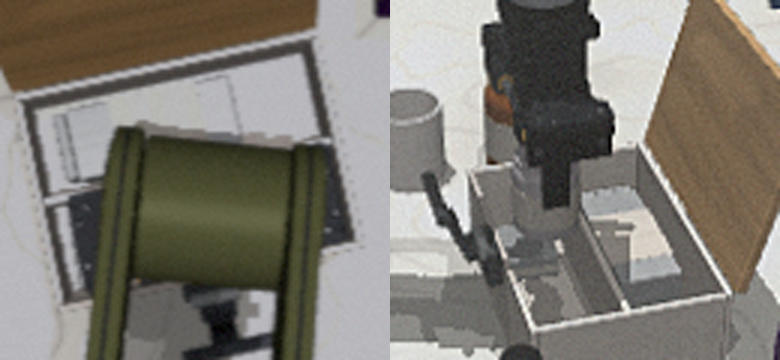

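>>> servo_tool --moves "0.5 0 0 0.02 0 0 0; 0.5 0 0 0.02 0 0 0; 0.5 0 0 0.01 0 0 0; 0.5 0 0 0.01 0 0 0; 0.5 0 0 0.01 0 0 0; 0.5 0 0 0.01 0 0 0; 0.5 0 0 0.005 0 0 0; 0.5 0 0 0 0 0 0"

```text
time: 15.45
position: [0.4879, 0.0092, 0.0646]
tool_rot: [3.141, -0.001, -2.924]
force: [-0.1, 0.7, -2.9]
width: 0.0599
```

>>> servo_tool --moves "0.5 0 0 0.01 0 0 0; 0.5 0 0 0.005 0 0 0; 0.5 0 0 0.003 0 0 0; 0.5 0 0 0 0 0 0; 0.3 0 0 0 0 0 0; 0.25 0 0 0 0 0 0; 0.2 0 0 0 0 0 0; 0.2 0 0 0 0 0 0"

```text
time: 16.45
position: [0.4884, 0.0092, 0.0473]
tool_rot: [-3.141, 0.0, -2.924]
force: [-0.4, -0.4, -0.5]
width: 0.076
```

>>> servo_tool --moves "0.2 0 0 -0.01 0 0 0; 0.2 0 0 -0.03 0 0 0; 0.2 0 0 -0.05 0 0 0; 0.2 0 0 -0.055 0 0 0; 0.2 0 0 -0.055 0 0 0; 0.5 0 0 -0.055 0 0 0; 0.8 0 0 -0.06 0 0 0; 1 -0.044 0 0 0 0 0"

```text
time: 17.45
position: [0.5328, 0.0184, 0.3721]
tool_rot: [-3.137, 0.015, -2.925]
force: [0.2, -0.5, -0.1]
width: 0.0516
```

>>> servo_tool --moves "1 -0.05 0 0 0 0 0; 1 -0.05 0 0 0 0 0; 1 -0.05 0 0 0 0 0; 1 -0.05 0 0 0 0 0; 1 0 0 0 0 0 0; 1 0 0 0.045 0 0 0; 1 0 0 0.045 0 0 0; 1 0 0 0.035 0 0 0"

```text
time: 18.45
position: [0.725, 0.0616, 0.2362]
tool_rot: [3.142, -0.001, -2.925]
force: [0.4, 0.5, 0.1]
width: 0.0003
```

```bash
python3 - <<'E'
from h import *
t=cam("top");s=cam("side")
a=cv2.resize(t["frame"][80:250,180:330,::-1],None,fx=2.6,fy=2.6,interpolation=cv2.INTER_CUBIC)
b=cv2.resize(s["frame"][60:230,190:340,::-1],None,fx=2.6,fy=2.6,interpolation=cv2.INTER_CUBIC)
cv2.imwrite("pics/c9.png",cv2.convertScaleAbs(np.hstack([a,b]),alpha=1.3))
print(arm.get_obs()["position"],arm.get_obs()["tool_rot"])
E
```

```text
[0.72304461 0.06153042 0.232124  ] [ 3.13983095 -0.00880178 -2.92461764]
```

View pics/c9.png

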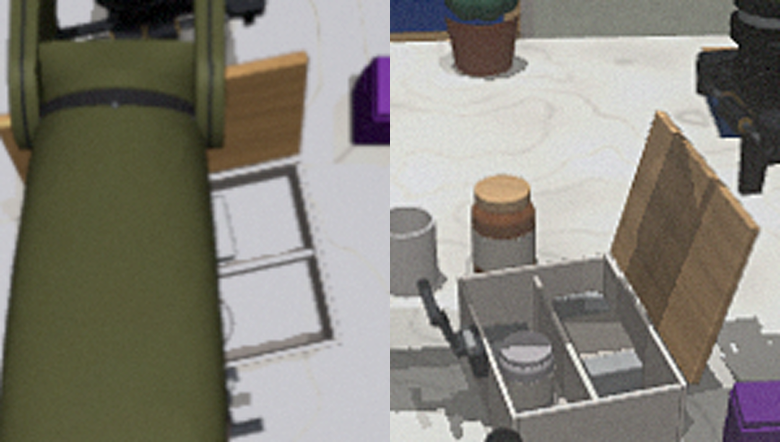

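>>> servo_tool --moves "1 0.02 0 0 0 0 0; 1 0.02 0 0 0 0 0; 1 0.016 0 -0.008 0 0 0; 1 0.016 0 -0.008 0 0 0; 1 0.016 0 -0.008 0 0 0; 1 0.02 0 -0.001 0 0 0; 1 0.02 0 0 0 0 0; 1 0.021 0 0.006 0 0 0"

```text
time: 19.55
position: [0.5818, 0.0296, 0.2608]
tool_rot: [-3.14, 0.008, -2.924]
force: [1.3, 0.5, 3.2]
width: 0.0006
```

>>> servo_tool --moves "1 0.0147 0 0.006 0 0 0; 1 0.0147 0 0.0075 0 0 0; 1 0.0147 0 0.0085 0 0 0; 1 0.013 0 0.01 0 0 0; 1 0.012 0 0.011 0 0 0; 1 0.011 0 0.0125 0 0 0; 1 0.009 0 0.014 0 0 0; 1 0.009 0 0.014 0 0 0"

```text
time: 20.55
position: [0.4846, 0.0084, 0.1714]
tool_rot: [-3.142, -0.0, -2.924]
force: [1.1, -0.1, 0.4]
width: 0.0007
```

>>> servo_tool --moves "1 0.007 0 0.014 0 0 0; 1 0.005 0 0.014 0 0 0; 1 0.003 0 0.012 0 0 0; 1 0.001 0 0.01 0 0 0; 1 0 0 0.008 0 0 0; 1 0 0 0.003 0 0 0; 1 0 0 0.002 0 0 0; 1 0 0 0 0 0 0"

```text
time: 21.55
position: [0.4698, 0.0051, 0.1097]
tool_rot: [-3.142, 0.001, -2.924]
force: [1.0, 0.5, -1.1]
width: 0.0006
```

>>> servo_tool --moves "1 0 0 0.002 0 0 0; 1 0 0 0.002 0 0 0; 1 0 0 0.001 0 0 0; 1 0 0 0 0 0 0; 1 0 0 0 0 0 0; 1 0 0 0 0 0 0; 1 0 0 0 0 0 0; 1 0 0 0 0 0 0"

```text
time: 22.55
position: [0.47, 0.0051, 0.1076]
tool_rot: [-3.141, -0.0, -2.924]
force: [-8.8, 0.4, 15.8]
width: 0.0005
```

```bash
python3 - <<'E'
from h import *
t=cam("top");s=cam("side")
a=cv2.resize(t["frame"][80:250,180:330,::-1],None,fx=2.6,fy=2.6,interpolation=cv2.INTER_CUBIC)
b=cv2.resize(s["frame"][80:250,190:340,::-1],None,fx=2.6,fy=2.6,interpolation=cv2.INTER_CUBIC)
cv2.imwrite("pics/c10.png",cv2.convertScaleAbs(np.hstack([a,b]),alpha=1.3))
print(arm.get_obs()["position"],arm.get_obs()["force"])
E
```

```text
[0.46998804 0.00507419 0.10761679] [-7.62011611  1.08410972 16.02183626]
```

View pics/c10.png

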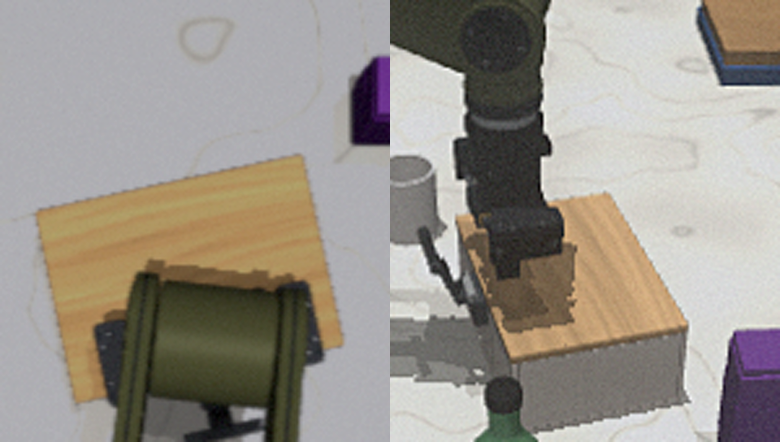

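```bash
cat >> m.py <<'E'
print("----")
for X,Y in((326,532),(321,465)):
  for z in(.11,.12,.13,.14,.15,.16,.17,.18):
    p=b(onz(t,T(X,Y),z));print(z,p[:2],np.hypot(p[0]+.104,p[2]-.1),np.arctan2(p[2]-.1,p[0]+.104)-.2195)
for th in (1.6,1.7,1.8,1.9,2.0,2.1,2.2):
    f=th+.2195;P=[];
    for y in(.035,-.035):
        q=R@np.array([-.104+.0666*np.cos(f),y])+o;P.append([*q,.1+.0666*np.sin(f)])
    print(th,((proj(t,P)+.35-[170,90])*3.4).round().tolist(),((proj(s,P)+.35-[180,95])*2.85).round().tolist())
E
python3 m.py | sed -n '/----/,$p'
```

```text
----
0.11 [-0.1466  0.0002] 0.043715355546249356 2.6912965694280198
0.12 [-0.1457  0.0003] 0.046249879524767175 2.4749026590833307
0.13 [-0.1448  0.0005] 0.05068066718634042 2.2886268306267197
0.14 [-0.144   0.0006] 0.05656384288329794 2.1366114016565962
0.15 [-0.1431  0.0008] 0.06349697821059565 2.015449497191024
0.16 [-0.1423  0.0009] 0.07117389821348818 1.9192459132099247
0.17 [-0.1414  0.0011] 0.07937909647260899 1.8423335232718516
0.18 [-0.1406  0.0012] 0.08796486657517413 1.780123593797081
0.11 [-0.1002 -0.0062] 0.010698498148125813 0.9879440183770436
0.12 [-0.0998 -0.006 ] 0.020439792240439198 1.143478720696455
0.13 [-0.0994 -0.0058] 0.03035550391344588 1.198101807480461
0.14 [-0.099  -0.0056] 0.040317147662579274 1.2257841219465866
0.15 [-0.0985 -0.0053] 0.05029743969878819 1.2424895918873666
0.16 [-0.0981 -0.0051] 0.060287119284805124 1.2536611255277472
0.17 [-0.0977 -0.0049] 0.07028218358778761 1.261655951655334
0.18 [-0.0973 -0.0047] 0.08028062141559858 1.2676596769490647
1.6 [[269.0, 511.0], [372.0, 489.0]] [[88.0, 200.0], [104.0, 242.0]]
1.7 [[271.0, 520.0], [374.0, 498.0]] [[81.0, 202.0], [97.0, 245.0]]
1.8 [[273.0, 529.0], [376.0, 507.0]] [[75.0, 206.0], [90.0, 248.0]]
1.9 [[275.0, 537.0], [377.0, 515.0]] [[69.0, 210.0], [84.0, 252.0]]
2.0 [[276.0, 545.0], [379.0, 523.0]] [[64.0, 214.0], [78.0, 256.0]]
2.1 [[278.0, 552.0], [380.0, 530.0]] [[58.0, 218.0], [73.0, 261.0]]
2.2 [[279.0, 558.0], [381.0, 536.0]] [[54.0, 223.0], [68.0, 266.0]]
```

>>> servo_tool --moves "1 0 0 -0.02 0 0 0; 1 0 0 -0.05 0 0 0; 1 0 0 -0.06 0 0 0; 1 0.057 0 -0.01 0 0 0; 1 0.057 0 0 0 0 0; 1 0 0 0 0 0 0; 1 0 0 0.05 0 0 0; 1 0 0 0.05 0 0 0"

```text
time: 23.65
position: [0.3595, -0.0196, 0.1442]
tool_rot: [-3.14, 0.003, -2.924]
force: [-0.4, 0.3, 0.2]
width: 0.0002
```

>>> servo_tool --moves "1 0 0 0 0 0 0; 1 0.0 0 0 0 0 0; 1 -0.012 0 0 0 0 0; 1 -0.012 0 -0.004 0 0 0; 1 -0.012 0 -0.004 0 0 0; 1 -0.011 0 -0.003 0 0 0; 1 -0.01 0 -0.002 0 0 0; 1 0 0 0 0 0 0"

```text
time: 24.65
position: [0.4148, -0.0069, 0.1576]
tool_rot: [3.141, 0.001, -2.924]
force: [0.5, -0.0, -1.1]
width: 0.0005
```

>>> servo_tool --moves "1 -0.012 0 0 0 0 0; 1 -0.012 0 0 0 0 0; 1 -0.012 0 0.004 0 0 0; 1 -0.011 0 0.005 0 0 0; 1 -0.006 0 0.004 0 0 0; 1 -0.006 0 0.004 0 0 0; 1 0 0 0 0 0 0; 1 0 0 0 0 0 0"

```text
time: 25.65
position: [0.4722, 0.0056, 0.1412]
tool_rot: [-3.141, 0.002, -2.924]
force: [-0.6, -0.6, 0.2]
width: 0.0004
```

```bash
python3 - <<'E'
from h import *
t=cam("top");s=cam("side")
b=cv2.resize(s["frame"][120:230,190:320,::-1],None,fx=4,fy=4,interpolation=cv2.INTER_CUBIC)
cv2.imwrite("pics/c11.png",cv2.convertScaleAbs(b,alpha=1.4))
print(arm.get_obs()["position"],arm.get_obs()["force"])
E
```

```text
[0.47190424 0.00551334 0.14114169] [ 0.27747276 -0.26646654  0.1936571 ]
```

View pics/c11.png

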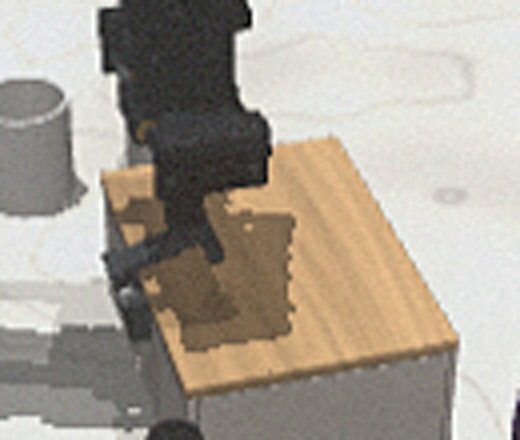

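>>> servo_tool --moves "1 -0.005 0 0.005 0 0 0; 1 -0.005 0 0.005 0 0 0; 1 -0.004 0 0.005 0 0 0; 1 -0.003 0 0.005 0 0 0; 1 -0.002 0 0.002 0 0 0; 1 0 0 0.002 0 0 0; 1 0 0 0.002 0 0 0; 1 0 0 0 0 0 0"

```text
time: 26.75
position: [0.4886, 0.0092, 0.1195]
tool_rot: [3.141, -0.007, -2.924]
force: [-21.0, -1.4, 31.8]
width: 0.0004
```

>>> servo_tool --moves "1 0 0 -0.01 0 0 0; 1 0 0 -0.04 0 0 0; 1 0 0 -0.05 0 0 0; 1 0 0 -0.06 0 0 0; 1 0 0.06 -0.05 0 0 0; 1 0 0.06 0 0 0 0; 1 0 0.06 0 0 0 0; 1 0 0.06 0 0 0 0"

```text
time: 27.75
position: [0.4405, 0.2342, 0.3143]
tool_rot: [3.141, 0.001, -2.925]
force: [0.1, 0.1, 0.8]
width: 0.0009
```

>>> servo_tool --moves "1 0 0.05 0 0 0 0; 1 0 0.05 0 0 0 0; 1 0 0.05 0 0 0 0; 1 0 0 0 0 0 0; 1 0 0 0 0 0 0; 1 0 0 0 0 0 0; 1 0 0 0 0 0 0; 1 0 0 0 0 0 0"

```text
time: 28.75
position: [0.4089, 0.3782, 0.3148]
tool_rot: [3.141, 0.0, -2.926]
force: [0.4, -0.3, -0.5]
width: 0.0005
```

```bash
python3 - <<'E'
from h import *
t=cam("top");s=cam("side")
B=lambda x,y,z:[.5311+.9764*x-.2159*y,.0189+.2159*x+.9764*y,z]
P=[B(-.039,.035,.1145),B(-.039,-.035,.1145)]
ft=t["frame"][:,:,::-1].copy();fs=s["frame"][:,:,::-1].copy()
print(proj(t,P),proj(s,P),arm.get_obs()["time"])
k=3
a=cv2.resize(ft[120:280,110:320],None,fx=2.5,fy=2.5,interpolation=cv2.INTER_CUBIC)
b=cv2.resize(fs[110:310,180:350],None,fx=2,fy=2,interpolation=cv2.INTER_CUBIC)[:400]
cv2.imwrite("pics/c12.png",cv2.convertScaleAbs(np.hstack([cv2.resize(a,(460,350)),cv2.resize(b,(298,350))]),alpha=1.3))
for n,c in(("t",t),("s",s)):
  for p in proj(c,P): 
    u,v=int(round(p[0])),int(round(p[1])); print(n,c["frame"][v-3:v+4,u-3:u+4].mean(2).astype(int).tolist())
E
```

```text
[[241.66006931 204.78014118]
 [270.59833228 198.59668346]] [[240.42718286 175.33101042]
 [247.12252821 190.00048953]] 28.85
t [[98, 95, 92, 78, 56, 48, 44], [97, 90, 68, 45, 32, 38, 41], [100, 96, 72, 45, 40, 44, 44], [99, 93, 75, 50, 48, 45, 40], [100, 99, 86, 58, 42, 43, 41], [103, 102, 91, 65, 59, 65, 70], [103, 106, 103, 101, 99, 98, 99]]
t [[96, 95, 96, 96, 93, 95, 97], [46, 49, 75, 94, 98, 95, 96], [39, 44, 72, 93, 92, 93, 94], [43, 45, 61, 81, 94, 96, 96], [45, 40, 49, 76, 95, 97, 95], [40, 43, 56, 81, 97, 96, 97], [68, 84, 91, 92, 93, 93, 90]]
s [[113, 113, 114, 113, 116, 104, 107], [119, 114, 98, 71, 80, 105, 105], [129, 84, 66, 50, 51, 87, 108], [126, 64, 52, 56, 56, 53, 104], [130, 70, 47, 55, 57, 52, 83], [124, 67, 35, 52, 58, 59, 53], [120, 116, 54, 48, 54, 60, 48]]
s [[41, 59, 64, 51, 86, 114, 108], [35, 51, 44, 40, 48, 116, 112], [46, 39, 42, 43, 21, 95, 109], [53, 35, 31, 32, 36, 103, 111], [83, 42, 38, 71, 91, 109, 110], [103, 96, 93, 101, 108, 109, 107], [102, 104, 107, 103, 106, 103, 102]]
```

View pics/c12.png

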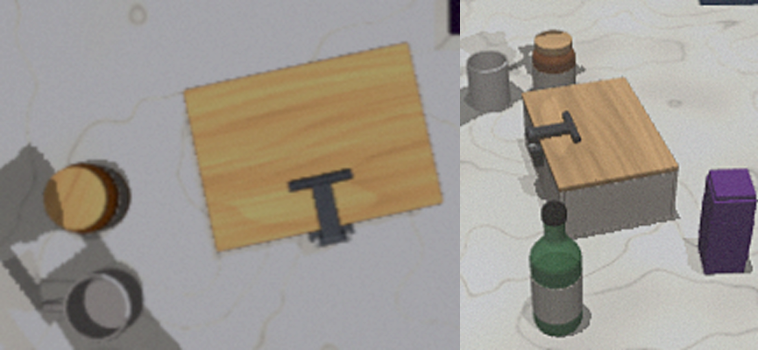

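The lid is shut and the clamp bar is down, with its ends where the geometry predicts in both views. The oil bottle, mug and jar are upright, and the arm is clear. I'm handing it in.

```bash
python3 -c "
from plant import arm
print(arm.job_done())"
```

```text
the job is handed in; nothing more can be done
None
```

The box is packed and closed, and I handed the job in at about 29 s of the 72 s allowed; the hand-in gave no verdict.

- **Tall tin:** I gripped it, tilted it over its bottom edge and let it down on a finger. The picture afterwards showed it lying flat in its compartment.
- **Can:** I stood it in the other compartment beside the small tin. It was upright, with a gap of about 19 mm by calculation, in the picture taken before I closed the lid.
- **Lid:** I pushed it shut. The fingertips stopped on it at z = 107.6 mm (107.5 expected), with 16 N on the tool.
- **Clamp:** I then folded it over. The tip stopped at 119.5 mm against about 120.5 expected for the top of the bar, with 32 N vertical and 21 N sideways on the fingers. In the final pictures, both ends of the bar sat within 1–2 pixels of where they should be when it is fully down, in both views.
- **Left alone:** the oil bottle, mug and amber jar were upright at the end. I judged this by eye and did not re-measure their positions.

My two estimates of the box's position differed by about 3 mm, and some rim corners were up to 9 mm off the fit. Triangulating the clamp bar also gave a wrong arm length (87 mm instead of 66.6), so I took its starting angle from the pivot's known geometry instead. Neither caused trouble in the moves.

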